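Drop the onion through its trap and bolt the trap again

ROBOT

A 6-joint arm with a two-finger parallel gripper is mounted at the origin on a cart in front of the work surface, level with it; the furniture and walls round the work are solid. World frame = base frame: x ahead of the robot, y to its left, z up, the work surface at z = 0. Lengths are in m, angles in degrees, forces in N, time in s.
With the tool pointing down it reaches from about 0.3 to 0.75 m from the base axis. Payload 8.5 kg.
Tool frame: the origin (TCP) lies on the centre line of the jaws, within the pads' length; the fingertips stand 11 mm ahead of it and the grasp point (between the pads) lies 8 mm behind it; z points along the fingers, y is the line along which they close (so a half turn about z gives the same grasp; the last joint's range is limited). The gripper opens to 85 mm and grips with 20 to 120 N. Pads are 22 mm wide; open, the fingers measure 114 mm over their backs; the gripper's body (76 mm by 85 mm) begins 54 mm behind the grasp point. The pads swing forward as they close: fully open they stand 13 mm farther back than shut.
Start: joints at [-87.737, 21.807, 74.336, -0, 83.858, -12.336], TCP at [0.139, -0.532, 0.242] pointing down, gripper open.
Joint ranges: [-178.18, 178.18], [-50.72, 133.34], [12.68, 142.11], [-81.47, 261.47], [9.98, 163.14], [-165.26, 165.26]. Speed limits (degrees/s): [136.94, 136.94, 180, 180, 180, 180].

INTERFACE

Orientations are given as a 3x3 rotation matrix whose columns are the frame's x, y, z axes.
In Python, from rig import env gives the robot as it stands.
- The arm moves only by the tool send_path, called after "Emit:" as name(argument=value, ...), one argument or row to a line, values as JSON. Schema: {"type":"object","properties":{"ticks":{"type":"array","items":{"type":"array","items":{"type":"number"},"minItems":5,"maxItems":5},"minItems":1,"maxItems":10},"grip_n":{"type":"number"},"only":{"type":"string"},"quiet":{"type":"boolean"},"lines":{"type":"string"}},"required":["ticks"],"additionalProperties":false}. ticks is a list of rows, 1 to 10 of them, each of 5 numbers: dx, dy, dz in m, then a turn about the tool's z in degrees, then the finger opening in m; each row shifts and turns the commanded pose from where the row before left it, along the tool's axes as they then stand; what a row does not reach is not made up. A row lasts 1/10 s, in which the tool goes at most 0.05 m and 8.59 degrees, less where a joint would pass 70% of its speed; a pose out of reach is approached as far as the arm can. The fingers move at their own pace and stop on an object; grip_n is the grip in N (left out, the last holds). Time passes only in rows, so rows that do not move let the fingers close. The tool returns the time, the measured TCP pose, the force, the opening and the grip force at its end. only (a regular expression) keeps the lines of the reply that match it, lines (a string "A,B") keeps lines A to B, and quiet returns only ok. Input that does not fit is refused with a message, and nothing moves.
- env.observe(): the state, without advancing time (a new reading comes with each control period).
- env.get_image(name): name is "scene" or "side" or "wrist"; returns a dict with "pixels" (400x640x3 uint8, red, green, blue), "K" (3x3 intrinsics, pixels), "extrinsics" (4x4, takes a point from world to camera coordinates). Camera axes: x right, y down, z forward; pixel columns grow to the right and rows downward; lengths in m; the calibration is good to about 2 mm. A picture is of the moment at which its call begins. There is no depth.
- env.close_job(): hands the job in; it is judged then, once.
The state is a dict: "time_s": time; "q": joint angles; "qvel": joint speeds; "joint_efforts": joint torques, N m; "position": TCP position; "tool_rot": TCP orientation; "ft_force": force on the tool from outside, world axes, zero at the start; "wrist_torque": the same for the moment, N m; "grip_width": finger opening in m; "gripper_force": force on a finger pad.
Only numpy, scipy, OpenCV 4.12 (cv2) and the standard library are available. Lean on these libraries where they do the work, as an engineer would, in place of code of your own. Each camera call takes 0.05 s, during which the arm holds its last target. There are 200 camera calls.

TASK

The twin drop-bottom bin over the basket holds an onion in one bin and a lemon in the other. Pull the lever of the onion's bin to swing its trap door open so that the onion drops into the basket, then push the lever back until the trap is fully shut and slide that trap's bolt fully home across the lever. Do not take the onion by hand, and leave the other bin shut with the lemon in it.

Things in the scene. Friction and masses are not known exactly. Their poses are not given: they have to be found in the camera images.
- stand: fixed: two white open bins side by side (inside 96x96 mm, walls 6, z 204 to 270) over a fixed wicker basket (inside 208x368, floor z 18, rim z 70), on two rear steel posts (x 138, top z 227) and a wooden board. Origin on the worktop under the middle of the bins; x away from robot, y left, z up. Bin centres y +60 (left), -60 (right). Each bin has a trap floor, an outer lever and a rear bolt
- onion: red onion, 64 x 67 x 71 mm, about 0.1 kg, loose in the left or in the right bin (varies), standing on that bin's trap door; origin under its middle, z up
- lemon: yellow lemon, 73 x 53 x 53 mm, about 0.09 kg, loose in the other bin; origin under its middle. It must stay in its bin. (A second lemon and a flat tin lie in the basket and do not matter)
- trap_left (a joint): steel trap door, floor of the left (+y) bin: 0 shut, 1.1 rad fully open. Stiff hinge along stand y at x 50, z 200 mm; takes 3 N at the handle, stays put. Its 120 mm lever outside the bin ends in a black level handle along y, 16 mm thick, free for y 142 to 188. Handle axis in stand frame at value q: x = 50+120sin(0.55-q), z = 200+120cos(0.55-q) mm. Pull to robot opens, push away shuts
- trap_right (a joint): steel trap door, floor of the right (-y) bin, mirror image of trap_left: same x, z, values and forces, its lever handle at y -142 to -188 mm. 0 shut, 1.1 rad fully open
- bolt_left (a joint): steel barrel bolt behind the left bin's far wall, axis at x 77, z 270 mm of the stand. 0 drawn back, 0.035 m fully thrown outward (+y): its tip then crosses the robot's side of the lever and blocks it; it enters only if the trap is shut. Black upright knob 15 mm thick, z 286 to 320, at y = 60 mm + value. Push about 2 N; stays put. Fixed guides reach z 278
- bolt_right (a joint): bolt of the right trap, mirror image of bolt_left: knob at x 77, y = -(60 mm + value), z 286 to 320 mm of the stand. 0 drawn back, 0.035 m fully thrown outward (-y) in front of the right lever

How it is judged:
By the outcome, as a careful person would: the job done as asked, in the order asked, and still so for the second after the job is handed in, with the robot touching nothing.
It also fails if it takes over 42 s, if anything falls off the work surface, if the arm or the gripper's body presses on something with over 40 N, if the wrist force passes 120 N, or if a joint passes its speed limit or range.

## Working session

There is one attempt and no reset: what is moved stays moved. The work goes in short steps, Python scripts to look and compute and a tool call to move; the robot and the scene stay as the last step left them, time stands still between calls to the robot, and variables do not carry over. Pictures are saved under pics/ and viewed, at most 10 in all, crops included, and the job is handed in when it is done.

```bash
ls; mkdir -p pics; python3 - <<'E'
from rig import env
import cv2,numpy as np,pickle
d={}
for n in("scene","side"):
    r=env.get_image(n);d[n]=r;cv2.imwrite(f"pics/{n}0.png",r["pixels"][:,:,::-1])
    E=r["extrinsics"];print(n,"cam",(-E[:3,:3].T@E[:3,3]).round(3),r["K"][0,0])
pickle.dump(d,open("im0.pkl","wb"))
s=env.observe();print(s["position"],s["tool_rot"].round(3) if hasattr(s["tool_rot"],'round') else s["tool_rot"],s["time_s"])
E
```

```text
pics
rig.py
scene cam [0.104 0.434 0.813] 403.48474908361817
side cam [ 0.447 -0.651  0.786] 509.1641344761098
[ 0.13860997 -0.53200222  0.24177634] [[ 0.968  0.252 -0.   ]
 [ 0.252 -0.968  0.001]
 [ 0.    -0.001 -1.   ]] 0.1
```

View pics/scene0.png

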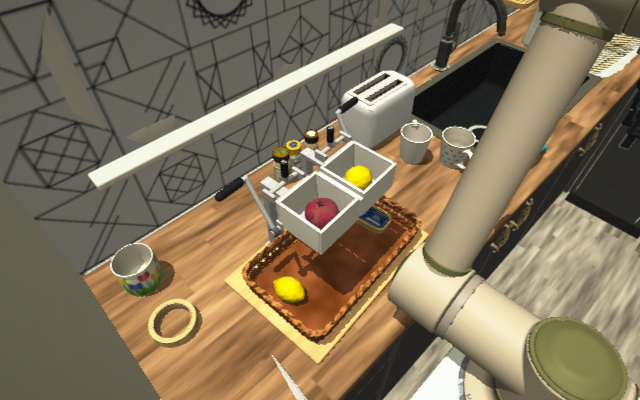

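View pics/side0.png

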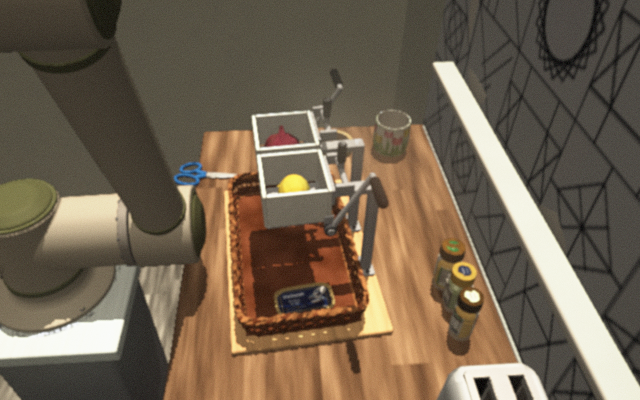

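The onion is in the left (+y, far in the side view) bin: scene ~(321,212), side ~(283,138). The lemon is in the right bin. The left handle is at scene ~(230,188), side ~(337,77). I'll zoom in for the corners.

```bash
python3 - <<'E'
import cv2,pickle
d=pickle.load(open("im0.pkl","rb"))
a=d["scene"]["pixels"][85:255,205:405,::-1];b=d["side"]["pixels"][60:240,240:400,::-1]
cv2.imwrite("pics/a.png",cv2.resize(a,None,fx=4,fy=3.5,interpolation=cv2.INTER_CUBIC)[:600])
cv2.imwrite("pics/b.png",cv2.resize(b,None,fx=3.333,fy=3.333,interpolation=cv2.INTER_CUBIC))
E
```

```text
(no output)
```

View pics/a.png

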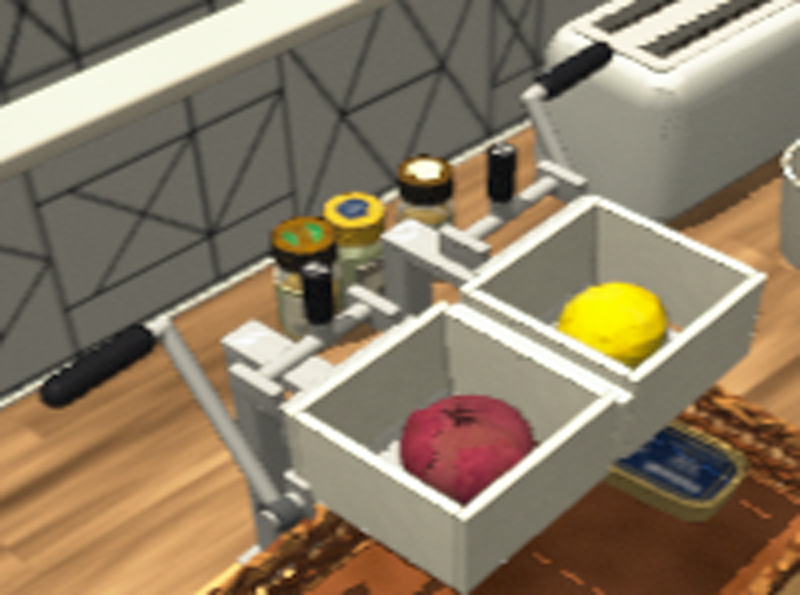

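View pics/b.png

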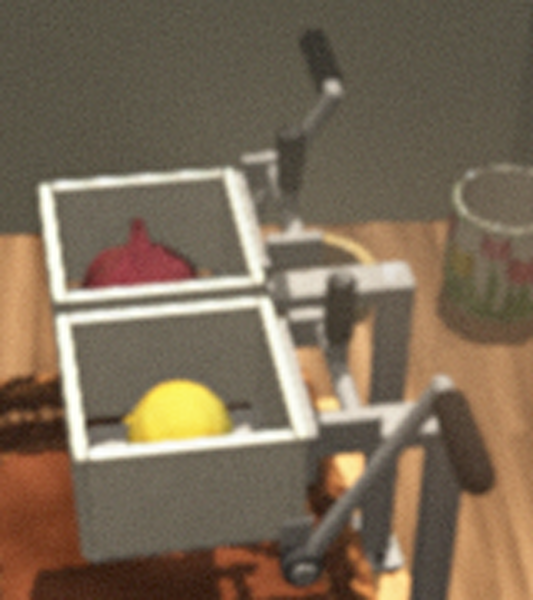

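```bash
cat > h.py <<'E'
import numpy as np,cv2,pickle
d=pickle.load(open("im0.pkl","rb"))
P={n:d[n]["K"]@np.array(d[n]["extrinsics"])[:3] for n in d}
A=lambda u:(205+u[0]/4-.4,85+u[1]/3.5-.4)
B=lambda u:(240+u[0]/3.333-.4,60+u[1]/3.333-.4)
def tri(a,b):
    X=cv2.triangulatePoints(P["scene"],P["side"],np.array(A(a),float),np.array(B(b),float))[:,0];X=X[:3]/X[3]
    e=P["scene"]@np.r_[X,1];return X,np.linalg.norm(e[:2]/e[2]-A(a))
E
python3 - <<'E'
from h import *
C={(-54,114):((463,517),(40,185)),(54,114):((287,408),(243,168)),(54,6):((450,305),(268,288)),(-54,6):((630,398),(55,303)),
(54,-114):((592,197),(316,437)),(-54,-114):((765,275),(80,462)),(-54,-6):((632,378),(58,316)),(54,-6):((462,287),(272,297))}
S=[];W=[]
for k,(a,b) in C.items():
    X,e=tri(a,b);print(k,X.round(4),round(e,2));S.append(k);W.append(X)
S=np.array(S)/1000;W=np.array(W)
m=W[:,:2].mean(0);z=(S[:,0]+1j*S[:,1]);w=(W[:,:2]-m)@[1,1j]
r=(np.conj(z)*w).sum();th=np.angle(r);print("origin",m,"yaw",np.degrees(th),"scale",abs(r)/(abs(z)**2).sum(),"rim z",W[:,2].mean())
print("resid mm",(abs(w-z*np.exp(1j*th))*1000).round(1))
c,s=np.cos(th),np.sin(th);R=np.array([[c,-s],[s,c]])
for n,a,b in(("hand outer",(55,390),(312,35)),("hand inner",(152,335),(335,82)),("knobL top",(317,267),(290,135)),("knobR top",(502,150),(342,280)),("RH in",(540,90),(450,395)),("RH out",(603,55),(482,482))):
    X,e=tri(a,b);print(n,X.round(4),round(e,2),"stand",(R.T@(X[:2]-m)*1000).round(0))
E
```

```text
(-54, 114) [0.3968 0.1462 0.2693] 0.75
(54, 114) [0.507  0.1546 0.2692] 1.64
(54, 6) [0.5125 0.047  0.266 ] 1.27
(-54, 6) [0.404  0.0378 0.2683] 1.33
(54, -114) [ 0.5257 -0.0694  0.2668] 0.7
(-54, -114) [ 0.418  -0.0801  0.2676] 0.06
(-54, -6) [0.408  0.0273 0.2694] 0.85
(54, -6) [0.5143 0.0354 0.2695] 0.46
origin [0.46076889 0.03735517] yaw 5.003252261645281 scale 0.9954913020785319 rim z 0.2682837661891626
resid mm [0.3 2.6 1.9 2.5 2.4 1.4 0.8 1. ]
hand outer [0.554  0.2372 0.3062] 0.15 stand [110. 191.]
hand inner [0.5603 0.1839 0.3046] 1.59 stand [112. 137.]
knobL top [0.5299 0.1087 0.3194] 0.73 stand [75. 65.]
knobR top [ 0.5417 -0.0191  0.3193] 0.01 stand [ 76. -63.]
RH in [ 0.5821 -0.0876  0.3049] 0.29 stand [ 110. -135.]
RH out [ 0.5869 -0.1415  0.3022] 0.52 stand [ 110. -189.]
```

Triangulated corners agree well: rim z is 0.268 against the stated 0.270, scale 0.995, origin (0.461, 0.037), yaw 5°. The handle and knob also match the given geometry. Next: check the shelf position, raise the tool and turn it so it closes along stand x.

```bash
python3 - <<'E'
from h import *
for a,b in(((92,178),(435,62)),):
    X=cv2.triangulatePoints(P["scene"],P["side"],np.array(a,float),np.array(b,float))[:,0];print("shelf end",X[:3]/X[3])
E
cat > go.py <<'E'
# tool-axis shift to a point of the stand (x,y,z mm), TCP
import sys,numpy as np
from rig import env
s=env.observe();p=np.array(s["position"]);R=np.array(s["tool_rot"])
x,y,z=[float(v)/1000 for v in sys.argv[1:4]];t=np.radians(5.0)
c,n=np.cos(t),np.sin(t);T=np.array([.461+c*x-n*y,.0372+n*x+c*y,z])
d=p[:2]-[.461,.0372];print("stand pos",(np.array([c*d[0]+n*d[1],-n*d[0]+c*d[1],p[2]])*1000).round(1),"target",T.round(3),"shift tool",(R.T@(T-p)).round(4),"turn to go",round(float(np.degrees(np.arctan2(R[1,0],R[0,0])))-95,2),"F",np.round(s["ft_force"],1),"t",s["time_s"])
E
```

```text
shelf end [0.80012425 0.36839877 0.25318712]
```

Emit:
send_path(
  ticks=[
    [0, 0, -0.017, -8, 0.04],
    [0, 0, -0.017, -8, 0.04],
    [0, 0, -0.017, -8, 0.04],
    [0, 0, -0.017, -8, 0.04],
    [0, 0, -0.017, -8, 0.04],
    [0, 0, -0.017, -8, 0.04],
    [0, 0, -0.017, -8, 0.04],
    [0, 0, -0.017, -8, 0.04],
    [0, 0, -0.017, -8, 0.04],
    [0, 0, -0.017, -8, 0.04],
  ],
)

```text
time_s: 1.1
position: [0.1386, -0.5321, 0.4126]
tool_rot: [[-0.086, 0.996, -0.0], [0.996, 0.086, 0.001], [0.001, 0.0, -1.0]]
ft_force: [-0.4, -0.2, 0.2]
grip_width: 0.0402
gripper_force: 0.0
```

```bash
python3 go.py 112 167 400
```

```text
stand pos [-370.8 -539.1  412.6] target [0.558 0.213 0.4  ] shift tool [0.7067 0.4819 0.0133] turn to go -0.07 F [-0.4 -0.2  0.2] t 1.1
```

Emit:
send_path(
  ticks=[
    [0.035, 0.024, 0, 0, 0.04],
    [0.035, 0.024, 0, 0, 0.04],
    [0.035, 0.024, 0, 0, 0.04],
    [0.035, 0.024, 0, 0, 0.04],
    [0.035, 0.024, 0, 0, 0.04],
    [0.035, 0.024, 0, 0, 0.04],
    [0.035, 0.024, 0, 0, 0.04],
    [0.035, 0.024, 0, 0, 0.04],
    [0.035, 0.024, 0, 0, 0.04],
    [0.035, 0.024, 0, 0, 0.04],
  ],
  quiet=true,
)

```text
ok
```

Emit:
send_path(
  ticks=[
    [0.035, 0.024, 0, 0, 0.04],
    [0.035, 0.024, 0, 0, 0.04],
    [0.035, 0.024, 0, 0, 0.04],
    [0.035, 0.024, 0, 0, 0.04],
    [0.035, 0.024, 0, 0, 0.04],
    [0.035, 0.024, 0, 0, 0.04],
    [0.035, 0.024, 0, 0, 0.04],
    [0.035, 0.024, 0, 0, 0.04],
    [0.035, 0.024, 0, 0, 0.04],
    [0, 0, 0, 0, 0.04],
  ],
  quiet=true,
)

```text
ok
```

```bash
python3 go.py 113 167 298
```

```text
stand pos [ 91.5 126.  410.1] target [0.559 0.213 0.298] shift tool [0.041  0.0218 0.1121] turn to go -0.16 F [ 0.9 -0.4 -0. ] t 3.1
```

Emit:
send_path(
  ticks=[
    [0.021, 0.011, 0, 0, 0.045],
    [0.02, 0.011, 0, 0, 0.045],
    [0, 0, 0.03, 0, 0.045],
    [0, 0, 0.03, 0, 0.045],
    [0, 0, 0, 0, 0.045],
  ],
  quiet=true,
)

```text
ok
```

```bash
python3 go.py 113 167 290
python3 - <<'E'
from rig import env
import cv2
cv2.imwrite("pics/s1.png",env.get_image("scene")["pixels"][50:270,150:450,::-1])
E
```

```text
stand pos [111.  162.9 348.4] target [0.559 0.213 0.29 ] shift tool [0.0041 0.0025 0.0584] turn to go -0.42 F [-0.2  0.3 -0.4] t 3.6
```

View pics/s1.png

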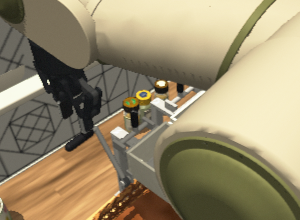

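The picture shows the gripper's fingers just above the left handle (crop ~(80,135)), with nothing else near. Now descend around the handle, then close loosely.

Emit:
send_path(
  ticks=[
    [0.004, 0.002, 0.02, 0, 0.045],
    [0, 0, 0.02, 0, 0.045],
    [0, 0, 0.018, 0, 0.045],
    [0, 0, 0, 0, 0.024],
    [0, 0, 0, 0, 0.024],
    [0, 0, 0, 0, 0.024],
    [0, 0, 0, 0, 0.024],
  ],
  grip_n=20,
)

```text
time_s: 4.35
position: [0.5604, 0.2139, 0.2958]
tool_rot: [[-0.08, 0.997, 0.002], [0.997, 0.08, 0.0], [0.0, 0.002, -1.0]]
ft_force: [-0.5, 0.7, 0.7]
grip_width: 0.0241
gripper_force: 0.6
```

```bash
python3 go.py 113 167 290
```

```text
stand pos [114.4 167.4 295.8] target [0.559 0.213 0.29 ] shift tool [-0.0004 -0.0014  0.0058] turn to go -0.4 F [-0.5  0.7  0.7] t 4.35
```

Emit:
send_path(
  ticks=[
    [0, -0.013, -0.006, 0, 0.024],
    [0, -0.013, -0.005, 0, 0.024],
    [0, -0.013, -0.004, 0, 0.024],
    [0, -0.013, -0.002, 0, 0.024],
    [0, -0.013, -0.001, 0, 0.024],
    [0, -0.013, 0.001, 0, 0.024],
    [0, -0.013, 0.002, 0, 0.024],
    [0, -0.013, 0.004, 0, 0.024],
    [0, -0.013, 0.005, 0, 0.024],
    [0, -0.013, 0.006, 0, 0.024],
  ],
)

```text
time_s: 5.35
position: [0.4292, 0.2035, 0.295]
tool_rot: [[-0.08, 0.997, 0.002], [0.997, 0.08, 0.0], [0.0, 0.002, -1.0]]
ft_force: [2.6, -0.6, 0.9]
grip_width: 0.0239
gripper_force: 1.3
```

Emit:
send_path(
  ticks=[
    [0, -0.002, 0, 0, 0.024],
    [0, 0, 0, 0, 0.024],
    [0, 0, 0, 0, 0.024],
  ],
)

```text
time_s: 5.65
position: [0.428, 0.2034, 0.2946]
tool_rot: [[-0.08, 0.997, -0.001], [0.997, 0.08, 0.0], [0.0, -0.001, -1.0]]
ft_force: [0.2, 0.1, -0.9]
grip_width: 0.024
gripper_force: 0.0
```

```bash
python3 go.py -17 167 292
python3 - <<'E'
from rig import env
import cv2
cv2.imwrite("pics/s2.png",cv2.resize(env.get_image("side")["pixels"][20:340,170:450,::-1],None,fx=1.8,fy=1.8))
E
```

```text
stand pos [-18.3 168.4 294.6] target [0.43  0.202 0.292] shift tool [-0.0014  0.0014  0.0026] turn to go -0.39 F [ 0.2  0.1 -0.9] t 5.65
```

View pics/s2.png

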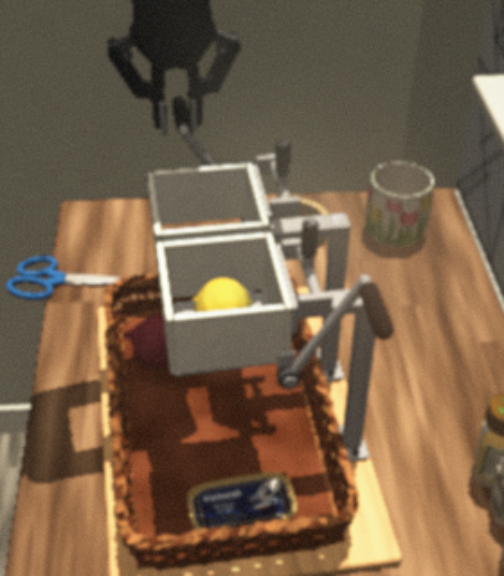

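The onion is gone from the left bin and lies in the basket (crop ~(148,342)), and the lemon is still in its bin. The lever is fully forward. Now push it back.

Emit:
send_path(
  ticks=[
    [0, 0.009, 0, 0, 0.024],
    [0, 0.013, -0.006, 0, 0.024],
    [0, 0.013, -0.005, 0, 0.024],
    [0, 0.013, -0.004, 0, 0.024],
    [0, 0.013, -0.002, 0, 0.024],
    [0, 0.013, -0.001, 0, 0.024],
    [0, 0.013, 0.001, 0, 0.024],
    [0, 0.013, 0.002, 0, 0.024],
    [0, 0.013, 0.004, 0, 0.024],
    [0, 0.013, 0.005, 0, 0.024],
  ],
)

```text
time_s: 6.7
position: [0.555, 0.2136, 0.2999]
tool_rot: [[-0.08, 0.997, -0.001], [0.997, 0.08, 0.0], [0.0, -0.001, -1.0]]
ft_force: [-3.0, 0.4, 0.9]
grip_width: 0.0243
gripper_force: 1.6
```

Emit:
send_path(
  ticks=[
    [0, 0.01, 0.006, 0, 0.024],
    [0, 0.005, 0, 0, 0.024],
    [0, 0.003, 0, 0, 0.024],
    [0, 0, 0, 0, 0.024],
    [0, 0, 0, 0, 0.024],
  ],
)

```text
time_s: 7.2
position: [0.5629, 0.2143, 0.2937]
tool_rot: [[-0.082, 0.996, -0.026], [0.997, 0.082, -0.005], [-0.003, -0.026, -1.0]]
ft_force: [-54.8, -10.6, 14.4]
grip_width: 0.024
gripper_force: 28.1
```

```bash
python3 go.py 117 167 292
```

```text
stand pos [117.  167.6 293.7] target [0.563 0.214 0.292] shift tool [-0.0006  0.0001  0.0017] turn to go -0.3 F [-54.8 -10.6  14.4] t 7.2
```

Emit:
send_path(
  ticks=[
    [0, -0.006, 0, 0, 0.024],
    [0, -0.006, 0, 0, 0.024],
    [0, 0, 0, 0, 0.03],
    [0, 0, 0, 0, 0.03],
  ],
)

```text
time_s: 7.6
position: [0.5609, 0.2139, 0.2939]
tool_rot: [[-0.08, 0.997, 0.0], [0.997, 0.08, -0.0], [-0.0, 0.0, -1.0]]
ft_force: [1.6, -0.0, -0.4]
grip_width: 0.0303
gripper_force: 0.0
```

```bash
python3 go.py 113 167 380
```

```text
stand pos [114.9 167.3 293.9] target [0.559 0.213 0.38 ] shift tool [-0.0003 -0.0019 -0.0861] turn to go -0.41 F [ 1.6 -0.  -0.4] t 7.6
```

Emit:
send_path(
  ticks=[
    [0, -0.002, -0.02, 0, 0.03],
    [0, 0, -0.03, 0, 0.03],
    [0, 0, -0.035, 0, 0],
    [-0.035, -0.009, 0, 0, 0],
    [-0.035, -0.009, 0, 0, 0],
    [-0.035, -0.009, 0, 0, 0],
    [-0.035, -0.009, 0, 0, 0],
    [0, 0, 0, 0, 0],
    [0, 0, 0, 0, 0],
  ],
)

```text
time_s: 8.5
position: [0.5341, 0.0707, 0.3791]
tool_rot: [[-0.079, 0.997, 0.0], [0.997, 0.079, 0.0], [0.0, 0.0, -1.0]]
ft_force: [0.2, 0.7, 0.6]
grip_width: -0.0002
gripper_force: 0.0
```

```bash
python3 go.py 77 25 302
python3 - <<'E'
from rig import env
import cv2
cv2.imwrite("pics/s3.png",cv2.resize(env.get_image("side")["pixels"][40:260,210:430,::-1],None,fx=2.5,fy=2.5))
E
```

```text
stand pos [ 75.8  27.  379.1] target [0.536 0.069 0.302] shift tool [-0.002   0.0012  0.0771] turn to go -0.5 F [0.2 0.7 0.6] t 8.5
```

View pics/s3.png

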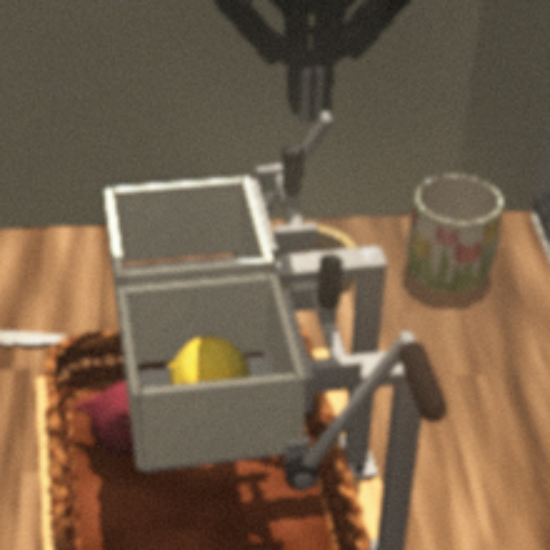

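The lever's top is back where it started: crop (327,117), or full-image (341,86). The onion is in the basket and the lemon is still in its bin. Now descend beside the knob and push the bolt outward.

Emit:
send_path(
  ticks=[
    [-0.002, 0.001, 0.03, 0, 0],
    [0, 0, 0.03, 0, 0],
    [0, 0, 0.017, 0, 0],
    [0, 0, 0, 0, 0],
  ],
)

```text
time_s: 8.95
position: [0.5343, 0.0705, 0.3]
tool_rot: [[-0.082, 0.997, -0.005], [0.997, 0.082, 0.001], [0.001, -0.005, -1.0]]
ft_force: [-0.5, -0.7, 0.0]
grip_width: 0.0001
gripper_force: 0.0
```

Emit:
send_path(
  ticks=[
    [0.01, 0, 0, 0, 0],
    [0.01, 0, 0, 0, 0],
    [0.01, 0, 0, 0, 0],
    [0.008, 0, 0, 0, 0],
    [0.006, 0, 0, 0, 0],
    [0.004, 0, 0, 0, 0],
    [0, 0, 0, 0, 0],
  ],
)

```text
time_s: 9.65
position: [0.5307, 0.1179, 0.3023]
tool_rot: [[-0.081, 0.997, -0.0], [0.997, 0.081, 0.0], [0.0, -0.0, -1.0]]
ft_force: [0.5, 0.5, 0.0]
grip_width: -0.0
gripper_force: 0.0
```

```bash
python3 go.py 77 76.5 302
```

```text
stand pos [ 76.5  74.3 302.3] target [0.531 0.12  0.302] shift tool [0.0022 0.0005 0.0003] turn to go -0.36 F [0.5 0.5 0. ] t 9.65
```

Emit:
send_path(
  ticks=[
    [0.002, 0, 0, 0, 0],
    [0.002, 0, 0, 0, 0],
    [0, 0, 0, 0, 0],
  ],
)

```text
time_s: 9.95
position: [0.5304, 0.1213, 0.3022]
tool_rot: [[-0.08, 0.997, -0.0], [0.997, 0.08, 0.0], [0.0, -0.0, -1.0]]
ft_force: [0.2, -0.5, 0.2]
grip_width: 0.0001
gripper_force: 0.2
```

Emit:
send_path(
  ticks=[
    [0.002, 0, 0, 0, 0],
    [0.002, 0, 0, 0, 0],
    [0, 0, 0, 0, 0],
  ],
)

```text
time_s: 10.25
position: [0.5304, 0.1221, 0.3024]
tool_rot: [[-0.077, 0.997, -0.0], [0.997, 0.077, -0.007], [-0.007, -0.001, -1.0]]
ft_force: [-0.7, -19.1, 1.2]
grip_width: -0.0001
gripper_force: 9.0
```

```bash
python3 go.py 77 76.5 302
```

```text
stand pos [ 76.6  78.5 302.4] target [0.531 0.12  0.302] shift tool [-0.002   0.0005  0.0004] turn to go -0.58 F [ -0.7 -19.1   1.2] t 10.25
```

The bolt hit its hard stop at TCP y 78.5 (expected about 77) with 19 N. Retreat and check.

Emit:
send_path(
  ticks=[
    [-0.01, 0, 0, 0, 0],
    [-0.01, 0, 0, 0, 0],
    [0, 0, -0.04, 0, 0],
    [0, 0, -0.045, 0, 0],
    [0, 0, -0.045, 0, 0],
    [-0.045, -0.02, 0, 0, 0],
    [-0.045, -0.02, 0, 0, 0],
    [-0.045, -0.02, 0, 0, 0],
    [-0.045, -0.02, 0, 0, 0],
    [0, 0, 0, 0, 0],
  ],
)

```text
time_s: 11.25
position: [0.4651, -0.0849, 0.4322]
tool_rot: [[-0.074, 0.997, -0.0], [0.997, 0.074, -0.0], [-0.0, -0.0, -1.0]]
ft_force: [-0.8, -0.3, 0.3]
grip_width: -0.0001
gripper_force: 0.0
```

```bash
python3 - <<'E'
from rig import env
import cv2
a=env.get_image("side")["pixels"][60:240,230:400,::-1];b=env.get_image("scene")["pixels"][120:310,200:380,::-1]
r=lambda i:cv2.resize(i,(390,430),interpolation=cv2.INTER_CUBIC)
cv2.imwrite("pics/s4.png",cv2.hconcat([r(a),r(b)]))
E
```

```text
(no output)
```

View pics/s4.png

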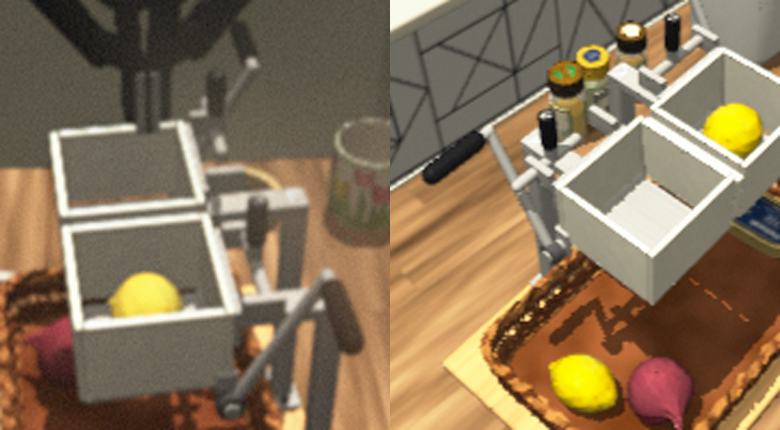

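The picture shows the left bin empty with its floor in place. The onion lies in the basket (655,390), the lemon is in the right bin, and the left knob has moved outward (547,113). Triangulate as a last check.

```bash
python3 - <<'E'
from h import *
t=np.radians(5);R=np.array([[np.cos(t),-np.sin(t)],[np.sin(t),np.cos(t)]])
f=lambda u:np.array([200+(u[0]-390)*180/390,120+u[1]*190/430]);g=lambda u:np.array([230+u[0]*170/390,60+u[1]*180/430])
for n,a,b in(("knob",(547,115),(216,74)),("handle in",(484,138),(250,60)),("handle out",(428,172),(240,26))):
    X=cv2.triangulatePoints(P["scene"],P["side"],f(a),g(b))[:,0];X=X[:3]/X[3];print(n,(R.T@(X[:2]-[.461,.0372])*1000).round(),X[2].round(3))
E
```

```text
knob [75. 96.] 0.319
handle in [110. 137.] 0.303
handle out [113. 191.] 0.304
```

The knob is at y 96 mm (fully thrown is 95) and the handle is at x 110–113 mm, z 303 mm, so the trap is shut. Handing in.

```bash
python3 -c "
from rig import env
print(env.close_job())"
```

```text
the job is handed in; nothing more can be done
None
```

The onion dropped from the left bin into the basket, the left trap is shut with its bolt fully home, the lemon is still in the right bin, and the job is handed in after about 11 s of robot time.

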